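# Seat the edger blade carrier and close the clamp

### The job

Take the steel carrier with the edger blade off its wooden rest and set it on the grooved bar of the sharpening jig, blade pointing away from the clamp's hinge; feel along the bar until the tongue under the carrier drops right into the deep middle groove, and press down firmly to be sure it is fully home, not hung up on a shallow groove. Only then gently lower the hinged clamp until its foot rests on the carrier, and let go. Never force or slam the carrier against the jig, and leave the other things on the table where they are.

Things in the scene. Friction and masses are not known exactly. Their poses are not given: they have to be found in the camera images.
- carrier_mid (a point): centre of the blade carrier's dark steel block, 70 (x) x 44 (y) x 26 mm (z), about 0.4 kg, underside 13 mm below this point, z up. A thin blade sticks out of its -x end. It starts level on the rest, underside 30 mm above the table. Grip it from above across the 44 mm (its y sides are bare)
- carrier_tongue (a point): foot of the tongue under the block, 22 mm straight below its centre: 12 mm wide (x), 36 mm long (y), sticking down 9 mm below the block's underside. At the start it hangs free between the rest's battens
- blade_tip (a point): rounded tip of the edger blade, 98 mm from the block's centre along the carrier's -x and 2 mm lower; blade 4 mm thick, 50 mm wide; axes as the block's
- rest: fixed wooden rest, base 120 x 80 x 12 mm with two battens (36 mm long in y) whose tops are 30 mm above the table; origin under its centre, on the table. The carrier lies on it
- jig: fixed sharpening jig, grey base 200 x 110 x 12 mm; origin on the table under the middle of the bar's range, z up, +x towards the clamp's hinge (the side away from the robot). A steel bar lies on it along x. More than 60 N between carrier and bar, or clamp and carrier, counts as forced or slammed; a firm press is about 10 N
- bar_top (a point): fixed point 45 mm above the jig's origin, in the plane of the bar's flat top (bar 112 mm along x, 36 mm along y). Three grooves cross it along y, each 15 mm wide: the middle one 10.5 mm deep, the two beside it (22 mm away, centre to centre) only 3.5 mm deep: false seats. Where they lie along x is not reported (see bar_range). Set the carrier central in y within 13 mm
- bar_range (a point): same point as bar_top, jig axes. The bar is locked so that its deep groove lies up to 15 mm either way of this point along x; look or feel for it; pushes below 50 N do not shift it. Height of the carrier's centre above the table: tongue on the bar's top 67 mm, in a shallow groove 63.5 mm, fully home 58 mm (block flat on the bar). The tongue has 1.5 mm of room on each side
- clamp_hinge (a point): the clamp's hinge axis (along the jig's y), 80 mm along +x from the jig's origin and 85 mm above the table; axes as the jig's. The clamp's rubber foot is 80 mm from this axis, so it presses with 1.75 times the force put on the cross bar
- clamp (a joint): clamp angle, rad: 0 = closed, level, foot on a fully seated carrier; grows as it rises; 1.57 upright. Starts at 1.65 to 1.85, leaning back (stop at 1.95). Above about 1.2 it stays where put, lower down it falls shut by its weight (0.25 kg), so hold it on the way down. It stops at about 0.07 on a carrier in a shallow groove, at 0.11 on one on the bar's top
- clamp_bar (a point): middle of the clamp's cross bar, a round steel rod 12 mm thick, 120 mm long along the jig's y, on the end of a 16 mm wide arm. At angle a it is 140*cos(a) mm from the hinge along the jig's -x and 140*sin(a) mm above it. Pinch it from above 40 mm to either side of the middle, fingers on its -x and +x sides, and swing it with the tool upright; it turns between the fingers
- spanner: steel open-ended spanner, 160 mm long, lying flat between rest and jig; a bystander, to be left alone; origin under its middle
- flowerpot: terracotta pot, 90 mm wide, 85 mm high, standing; a bystander, to be left alone; origin under its middle
- jar: glass jar, 64 mm wide, 80 mm high, standing; a bystander, to be left alone; origin under its middle
- handbrush: hand brush, 200 mm long, lying flat; a bystander, to be left alone; origin under its middle
- seedtin: plain metal tin, 90 x 60 x 40 mm; a bystander, to be left alone; origin under its middle
- driver: screwdriver, 180 mm long, lying flat; a bystander, to be left alone; origin under its middle
- hosering: brass hose ring, 60 mm across, 18 mm high; a bystander, to be left alone; origin under its middle
Not all that is in view belongs to the job. Leave any pink look-alike of the part that bears carrier_mid alone.

How it is judged:
By the outcome, as a careful person would: the job done as asked, in the order asked, and still so for the second after the job is handed in, with the robot touching nothing.
It also fails if it takes over 72 s, if anything falls off the work surface, if the arm or the gripper's body presses on something with over 40 N, if the wrist force passes 120 N, or if a joint passes its speed limit or range.

### The arm

A 6-joint arm with a two-finger parallel gripper is mounted at the origin on the work surface. World frame = base frame: x ahead of the robot, y to its left, z up, the work surface at z = 0. Lengths are in m, angles in degrees, forces in N, time in s.
With the tool pointing down it reaches from about 0.4 to 0.825 m from the base axis. Payload 7 kg.
Tool frame: the origin (TCP) lies midway between the tips of the shut fingers; the grasp point (between the pads) lies 19 mm behind it (ctrl.hold_point_z is the distance from the TCP to the grasp point, in m); z points along the fingers, x is the direction in which the jaws open and shut, and the axes are right-handed (so a half turn about z gives the same grasp; the last joint's range is limited). The gripper opens to 88 mm and grips with 3 to 60 N. Pads are 19 mm wide; open, the fingers measure 130 mm over their backs; the gripper's body (78 mm by 193 mm) begins 47 mm behind the grasp point.
Start: joints at [84.402, 20.546, 0.682, 0, -70.136, -16.507], TCP at [0.254, 0.625, 0.227] pointing down, gripper open.
Joint ranges: [-176.03, 176.03], [-82.01, 121.73], [-58.28, 71.71], [-173.87, 95.51], [-174.79, -0.11], [-173.66, 173.66]. Speed limits (degrees/s): [136.94, 136.94, 172.46, 180, 180, 180].

### API

Orientations are given as [roll, pitch, yaw] about the fixed x, y, z axes, in that order (R = Rz(yaw) Ry(pitch) Rx(roll)).
In Python, from plant import ctrl gives the robot as it stands.
- The arm moves only by the tool apply_moves, never from a script. Its argument "motion" is a list of rows, each a list of 2 entries, a list of its own where there are three numbers: the shift along the world's x, y, z in cm, then the turn about the world's z in degrees. In form: [[[tx, ty, tz], roll], ...]. A call has 1 to 10 rows; each row is the pose to reach, as a shift and turn from the pose commanded when the call began; what a row does not reach only later rows make up. A row lasts 1/10 s, in which the tool goes at most 50 mm and 8.59 degrees, less where a joint would pass 70% of its speed; a pose out of reach is approached as far as the arm can. A call with a gripper value outside its range is refused whole. "hand" is the finger opening in cm, from 0 to 8.76, set as the call begins (left out, the last holds). The fingers move at their own pace and stop on an object; the grip force is fixed at half the most. Time passes only in rows, so rows that repeat a pose let the fingers close. It gives the time, the measured TCP pose, the force and the opening at its end, in the units of the state.
- ctrl.get_obs(): the state, without advancing time (a new reading comes with each control period).
- ctrl.snapshot(name): name is "scene" or "side" or "wrist"; returns (picture, depth): 384x512x3 uint8, blue, green, red; 384x512 float32, m along the optical axis (not along the pixel's ray), 0 where there is no reading.
- ctrl.camera_model(name): a dict with "fx", "fy", "cx", "cy" (pixels), "cam_to_world" (4x4, takes a point from camera to world coordinates); the wrist camera has in their place "tool_from_camera" (4x4, takes a point from camera to tool coordinates, whose origin is the TCP and whose axes are the tool frame's). Camera axes: x right, y down, z forward; pixel columns grow to the right and rows downward; lengths in m; the calibration is good to about 2 mm. A picture is of the moment at which its call begins: read the wrist's pose just before it. camera_model takes no time and is no camera call.
- ctrl.close_job(): hands the job in, once; it reports no verdict.
The state is a dict: "clock": time; "joint_pos": joint angles; "qvel": joint speeds; "tau": joint torques, N m; "tool_pos": TCP position; "orientation": TCP orientation; "force": force on the tool from outside, world axes, zero at the start; "moment": the same for the moment, N m; "opening": finger opening in m.
Only numpy, scipy, OpenCV 4.12 (cv2) and the standard library are available. Lean on these libraries where they do the work, as an engineer would, in place of code of your own. Each camera call takes 0.05 s, during which the arm holds its last target.

## Working session

There is one attempt and no reset: what is moved stays moved. The work goes in short steps, Python scripts to look and compute and a tool call to move; the robot and the scene stay as the last step left them, time stands still between calls to the robot, and variables do not carry over. Pictures are saved under pics/ and viewed, and the job is handed in when it is done.

Besides the shell and the picture viewer there is one more tool, called after ">>>" as name([rows], argument=value, ...), one row to a line, values as JSON. apply_moves: Moves the arm, as the interface text tells. Its arguments: {"type":"object","properties":{"motion":{"type":"array"},"hand":{"type":"number"}},"required":["motion"]}

```bash
mkdir -p pics; ls
cat > h.py <<'E'
import numpy as np, cv2
from scipy.spatial.transform import Rotation as R
from plant import ctrl
def snap(n,tag):
    o=ctrl.get_obs(); im,d=ctrl.snapshot(n); m=ctrl.camera_model(n)
    if 'cam_to_world' in m: T=np.array(m['cam_to_world'])
    else:
        W=np.eye(4); W[:3,:3]=R.from_euler('xyz',o['orientation'],degrees=True).as_matrix(); W[:3,3]=o['tool_pos']
        T=W@np.array(m['tool_from_camera'])
    cv2.imwrite(f'pics/{tag}.png',im); np.savez(f'pics/{tag}.npz',im=im,d=d,T=T,K=[m['fx'],m['fy'],m['cx'],m['cy']])
    return im,d,T
def load(tag): return np.load(f'pics/{tag}.npz')
def ray(z,u,v):
    fx,fy,cx,cy=z['K']; T=z['T']; return T[:3,3],T[:3,:3]@np.array([(u-cx)/fx,(v-cy)/fy,1])
def onplane(z,u,v,h):
    o,d=ray(z,u,v); return o+d*(h-o[2])/d[2]
def cloud(z):
    fx,fy,cx,cy=z['K'];d=z['d'];v,u=np.mgrid[:d.shape[0],:d.shape[1]]
    P=np.stack([(u-cx)/fx*d,(v-cy)/fy*d,d],-1)@z['T'][:3,:3].T+z['T'][:3,3]; P[d==0]=np.nan; return P
E
python3 - <<'E'
from h import *
print(ctrl.get_obs())
for n in ['scene','side','wrist']: 
    im,d,T=snap(n,n+'0'); print(n,T.round(3).tolist())
E
```

```text
pics
{'clock': 0.0, 'joint_pos': array([ 8.44036114e+01,  2.05916130e+01,  6.33021402e-01, -2.20065502e-02,
       -7.01363519e+01, -1.65051602e+01]), 'qvel': array([ 0.01029113, -0.00770798, -0.02344599, -0.00168067,  0.04701587,
        0.03113226]), 'tau': array([ 1.87458012e-03, -5.82719529e+01,  2.93049413e+01,  6.99699953e+00,
        7.22914396e-03, -1.47234255e-04]), 'tool_pos': array([0.25381518, 0.62491644, 0.22560904]), 'orientation': array([-1.79992858e+02, -9.69091824e-02, -1.12109049e+02]), 'force': array([-1.15773946, -0.63327293, -0.40428538]), 'moment': array([0.01215753, 0.00106075, 0.01192064]), 'opening': 0.08765914538612739}
scene [[-0.124, 0.704, -0.7, 1.244], [0.992, 0.081, -0.094, 0.077], [-0.009, -0.706, -0.708, 0.85], [0.0, 0.0, 0.0, 1.0]]
side [[0.969, -0.16, 0.187, 0.256], [-0.245, -0.688, 0.683, -0.858], [0.019, -0.708, -0.706, 0.947], [0.0, 0.0, 0.0, 1.0]]
wrist [[-0.375, -0.896, -0.239, 0.318], [-0.927, 0.363, 0.096, 0.6], [0.001, 0.258, -0.966, 0.384], [0.0, 0.0, 0.0, 1.0]]
```

View pics/scene0.png

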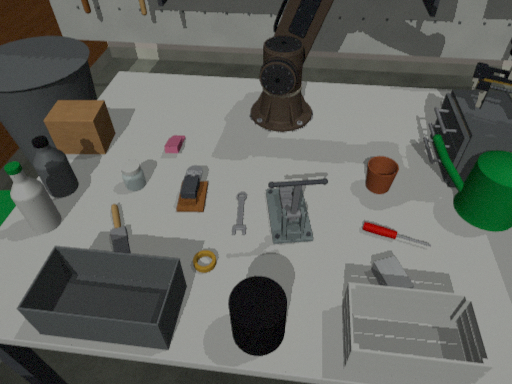

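View pics/side0.png

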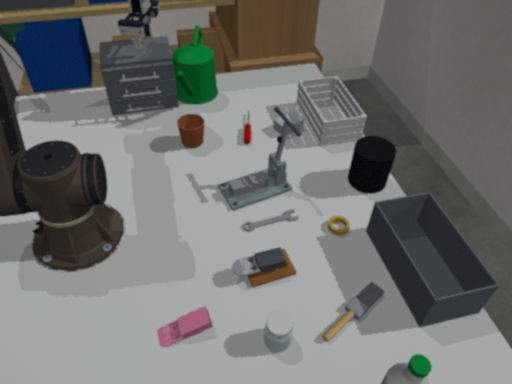

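View pics/wrist0.png

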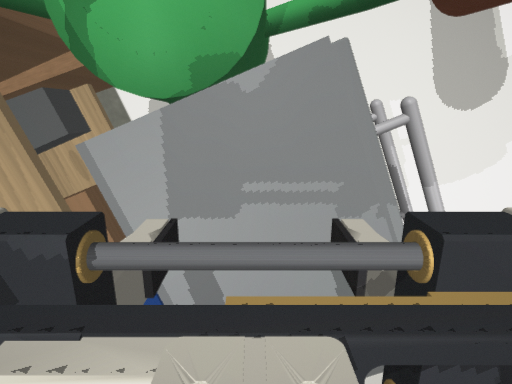

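Scene: the dark carrier is on the brown rest at scene (192,188) / side (268,262). The pink look-alike, at scene (175,144) / side (187,326), is to be left alone. The jig is at scene (290,212), with its clamp upright. I'll enlarge and measure these.

Run:
```python
from h import *
a=load('scene0');b=load('side0')
A=cv2.resize(a['im'][155:255,165:345],None,fx=4,fy=4,interpolation=cv2.INTER_CUBIC)
B=cv2.resize(b['im'][95:295,225:325],None,fx=3,fy=3,interpolation=cv2.INTER_CUBIC)
cv2.imwrite('pics/cA.png',A);cv2.imwrite('pics/cB.png',B)
for n,z in(('scene',a),('side',b)):
    P=cloud(z)
    def bx(lo,hi,x0,x1,y0,y1):
        m=(P[...,2]>lo)&(P[...,2]<hi)&(P[...,0]>x0)&(P[...,0]<x1)&(P[...,1]>y0)&(P[...,1]<y1)
        return P[m]
    if n=='scene': 
        print(P[188,192],P[212,290],P[143,175])
    else: print(P[262,268],P[185,250])
```

```text
[ 0.48941558 -0.21992815  0.05508997] [0.58347344 0.06954012 0.09490876] [ 0.2729267  -0.33503099  0.03892724]
[ 0.46253058 -0.24922632  0.05687105] [0.48937751 0.04432851 0.03557506]
```

View pics/cA.png

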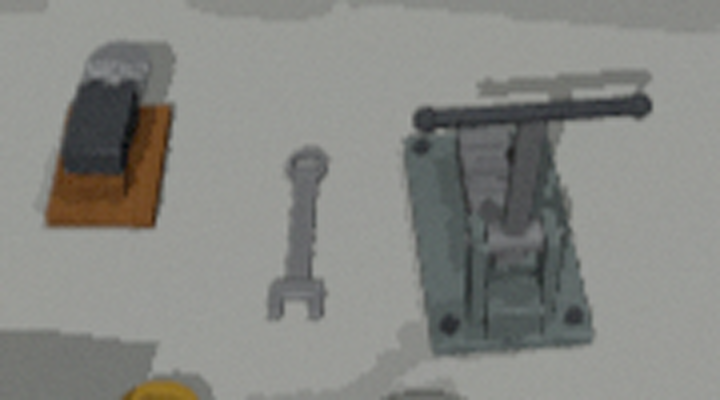

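View pics/cB.png

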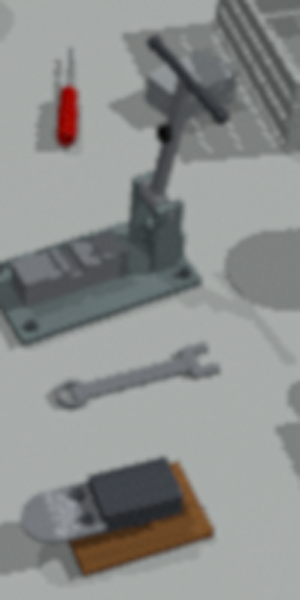

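Run:
```python
from h import *
for n in('scene0','side0'):
    z=load(n);P=cloud(z);im=z['im'].astype(int);hsv=cv2.cvtColor(z['im'],cv2.COLOR_BGR2HSV)
    dark=(im.max(-1)<95)
    m=dark&(P[...,2]>.047)&(P[...,2]<.065)&(P[...,0]>.38)&(P[...,0]<.6)&(P[...,1]<-.17)&(P[...,1]>-.31)
    q=P[m][:,:2]; r=cv2.minAreaRect(q.astype(np.float32)*1000); print(n,'block',m.sum(),r,np.median(P[m][:,2]))
    # same via plane of 56mm
    vv,uu=np.nonzero(m); q=np.array([onplane(z,u,v,.056)[:2] for u,v in zip(uu,vv)]); r=cv2.minAreaRect(q.astype(np.float32)*1000);print('  plane',r)
    # rest: brown
    h=(hsv[...,0]<20)&(hsv[...,1]>120)&(P[...,0]>.35)&(P[...,0]<.65)&(P[...,1]<-.15)&(P[...,1]>-.35)
    mm=h&(P[...,2]>.005)&(P[...,2]<.018); r=cv2.minAreaRect(P[mm][:,:2].astype(np.float32)*1000);print('  rest',mm.sum(),r)
    # jig base z~.012
    g=(P[...,2]>.007)&(P[...,2]<.016)&(P[...,0]>.38)&(P[...,0]<.75)&(P[...,1]>-.07)&(P[...,1]<.16)
    g=cv2.morphologyEx(g.astype(np.uint8),cv2.MORPH_OPEN,np.ones((2,2)))>0
    r=cv2.minAreaRect(P[g][:,:2].astype(np.float32)*1000);print('  base',g.sum(),r,cv2.boxPoints(r).tolist())
    # bar top
    g=(P[...,2]>.040)&(P[...,2]<.05)&(P[...,0]>.38)&(P[...,0]<.62)&(P[...,1]>-.07)&(P[...,1]<.16)
    r=cv2.minAreaRect(P[g][:,:2].astype(np.float32)*1000);print('  bar',g.sum(),r)
    g=(P[...,2]>.17)&(P[...,2]<.30)&(P[...,0]>.45)&(P[...,0]<.75)&(P[...,1]>-.1)&(P[...,1]<.2)
    q=P[g];c=q.mean(0);r=cv2.minAreaRect(q[:,:2].astype(np.float32)*1000);print('  clampbar',g.sum(),c,r,q.min(0),q.max(0))
```

```text
scene0 block 298 ((468.73040771484375, -231.338623046875), (84.27796173095703, 43.567134857177734), 1.567199468612671) 0.05665701664302342
  plane ((477.2480773925781, -231.06674194335938), (83.02598571777344, 46.05015563964844), 3.4753267765045166)
  rest 396 ((478.35284423828125, -227.23968505859375), (116.26790618896484, 77.52375030517578), 5.43493127822876)
  base 966 ((522.084228515625, 24.422691345214844), (196.69651794433594, 200.48129272460938), 11.218025207519531) [[406.1138916015625, 103.61518859863281], [445.1160888671875, -93.03572082519531], [638.0545654296875, -54.769805908203125], [599.0523681640625, 141.881103515625]]
  bar 371 ((524.5842895507812, 64.96035766601562), (172.91592407226562, 56.30733108520508), 11.628417015075684)
  clampbar 404 [0.6058922  0.0815711  0.21969301] ((597.7283935546875, 80.81729888916016), (28.413623809814453, 138.24923706054688), 12.248713493347168) [0.58539315 0.01455961 0.17164285] [0.62453703 0.14980512 0.23494813]
side0 block 449 ((463.6537780761719, -237.0454559326172), (83.96943664550781, 46.36737060546875), 5.471934795379639) 0.05575741109527044
  plane ((462.9002990722656, -239.38929748535156), (85.699462890625, 49.453182220458984), 3.730491876602173)
  rest 468 ((470.7241516113281, -236.25633239746094), (119.73211669921875, 76.36901092529297), 9.753357887268066)
  base 906 ((510.4130859375, 48.55577087402344), (175.72933959960938, 221.77932739257812), 71.41802978515625) [[377.3052062988281, 0.607818603515625], [587.5228881835938, -70.06462097167969], [643.52099609375, 96.50372314453125], [433.30328369140625, 167.17616271972656]]
  bar 356 ((516.9935913085938, 65.99382781982422), (176.99163818359375, 59.13694381713867), 7.800690650939941)
  clampbar 280 [0.59780001 0.07481697 0.21387954] ((592.1804809570312, 76.70719146728516), (33.509185791015625, 138.85011291503906), 11.362318992614746) [0.57697684 0.01058179 0.17044211] [0.62075056 0.14609768 0.23244034]
```

>>> apply_moves([
  [[0,0,3],-8],
  [[1,-2,6],-16],
  [[2,-5,9],-24],
  [[4,-9,12],-32],
  [[5,-12,13],-40],
  [[6,-15,13],-48],
  [[8,-19,13],-56],
  [[10,-23,13],-64],
  [[11,-27,13],-72],
  [[12,-30,13],-80],
])

```text
clock: 1.15
tool_pos: [0.3742, 0.323, 0.3567]
orientation: [180.0, -0.0, 167.5]
force: [-0.2, 0.6, 0.1]
opening: 0.0873
```

>>> apply_moves([
  [[1,-4,0],-8],
  [[2,-8,0],-16],
  [[4,-12,0],-24],
  [[6,-16,0],-32],
  [[7,-20,0],-40],
  [[8,-22,0],-48],
  [[9,-24,0],-56],
  [[10,-26,0],-64],
  [[11,-26,0],-72],
  [[11,-26,0],-72],
])

```text
clock: 2.15
tool_pos: [0.4845, 0.0648, 0.356]
orientation: [-179.9, 0.0, 95.7]
force: [-0.7, 0.3, -0.4]
opening: 0.0875
```

Run:
```python
from h import *
o=ctrl.get_obs();print(o['clock'],o['tool_pos'],o['orientation'],o['joint_pos'].round(1))
im,d,T=snap('wrist','w1');print(T.round(3).tolist(),ctrl.camera_model('wrist')['fx'])
```

```text
2.15 [0.48449395 0.0647765  0.35601308] [-1.79947971e+02  1.57339490e-02  9.56800808e+01] [  30.7   -0.8   -9.1   -0.   -81.8 -115. ]
[[-0.1, 0.961, 0.257, 0.415], [0.995, 0.097, 0.026, 0.058], [0.0, 0.258, -0.966, 0.514], [0.0, 0.0, 0.0, 1.0]] 296.33706681747236
```

View pics/w1.png

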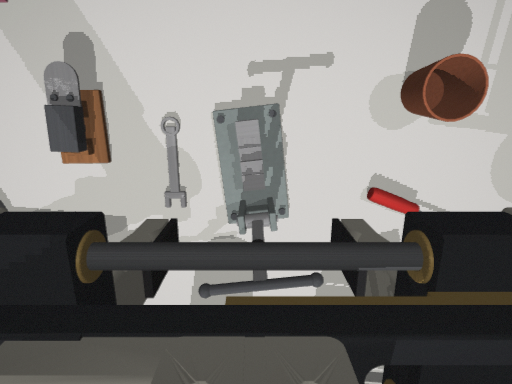

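The wrist view shows the carrier block at (66,128), its blade pointing up towards the robot, the jig base at (250,162), and the cross bar at (262,286). I'll enlarge the bar and measure.

Run:
```python
from h import *
z=load('w1');im=z['im']
cv2.imwrite('pics/c1.png',cv2.resize(im[95:235,205:300],None,fx=4,fy=4,interpolation=cv2.INTER_CUBIC))
cv2.imwrite('pics/c2.png',cv2.resize(im[50:175,35:120],None,fx=4,fy=4,interpolation=cv2.INTER_CUBIC))
P=cloud(z)
m=(im.max(-1)<75)&(P[...,2]>.045)&(P[...,2]<.067)&(P[...,1]<-.1); m[:60]=0;m[170:]=0
vv,uu=np.nonzero(m);print(len(uu),uu.min(),uu.max(),vv.min(),vv.max(),np.median(P[m][:,2]))
g=im.astype(int);
jb=(g.max(-1)<150)*1; jb[:100]=0;jb[215:]=0;jb[:,:208]=0;jb[:,292:]=0
for v in range(100,215,8): 
    r=np.nonzero(jb[v])[0]; print(v,(r.min(),r.max()) if len(r) else None)
```

```text
504 45 81 83 151 0.05462752411572039
100 None
108 (np.int64(231), np.int64(279))
116 (np.int64(213), np.int64(280))
124 (np.int64(214), np.int64(280))
132 (np.int64(215), np.int64(281))
140 (np.int64(217), np.int64(282))
148 (np.int64(218), np.int64(283))
156 (np.int64(219), np.int64(283))
164 (np.int64(220), np.int64(284))
172 (np.int64(221), np.int64(285))
180 (np.int64(222), np.int64(285))
188 (np.int64(224), np.int64(286))
196 (np.int64(225), np.int64(287))
204 (np.int64(226), np.int64(287))
212 (np.int64(227), np.int64(288))
```

View pics/c1.png

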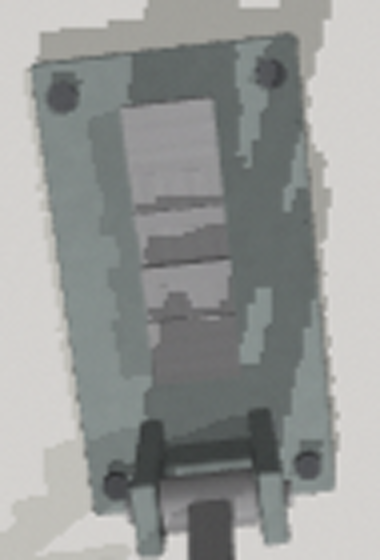

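View pics/c2.png

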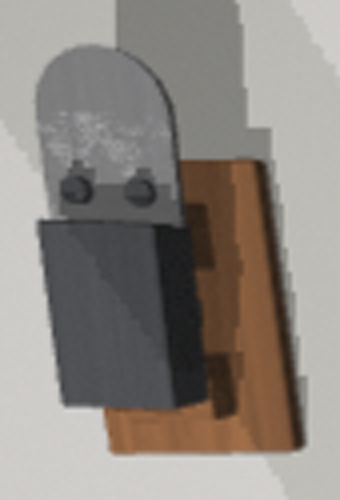

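The bar shows three dark edge lines at crop y≈210, 265 and 317, which are 22 mm apart, so they mark one edge of each groove. Next: the carrier corners, the jig pose, and a closer look at the bar.

Run:
```python
from h import *
z=load('w1')
def pl(pts,off,h): return np.array([onplane(z,u/4+off[0]-.4,v/4+off[1]-.4,h) for u,v in pts])
c=pl([(38,220),(153,223),(172,409),(64,405)],(35,50),.056)
print(c.round(4).tolist(),'centre',c.mean(0),np.linalg.norm(c[0]-c[1]),np.linalg.norm(c[1]-c[2]),np.linalg.norm(c[3]-c[0]))
e=(c[2]+c[3]-c[0]-c[1]);print('carrier yaw',np.degrees(np.arctan2(e[1],e[0])))
j=pl([(32,68),(297,35),(337,490),(92,514)],(205,95),.012)
print('base',j.round(4).tolist(),np.linalg.norm(j[0]-j[1]),np.linalg.norm(j[1]-j[2]),np.linalg.norm(j[3]-j[0]))
for a,b in((0,3),(1,2)): e=j[b]-j[a];print(np.degrees(np.arctan2(e[1],e[0])))
b=pl([(120,107),(213,98),(134,213),(225,204),(142,267),(231,260),(148,321),(236,315)],(205,95),.045)
print('bar',b.round(4).tolist())
for i in range(0,8,2): print((b[i]+b[i+1])/2,np.linalg.norm(b[i]-b[i+1]))
e=b[6]-b[0];print(np.degrees(np.arctan2(e[1],e[0])))
w=[onplane(z,u,v,.085+.138) for u,v in((205,291),(317,280))];print('cbar',w)
P=cloud(z); 
for v in range(118,190,2): print(v,[P[v,int(235+(v-120)*.13)+k][[0,2]].round(4).tolist() for k in(4,10)])
```

```text
[[0.4401, -0.2533, 0.056], [0.4369, -0.2108, 0.056], [0.5063, -0.2075, 0.056], [0.5089, -0.249, 0.056]] centre [ 0.47303359 -0.23015985  0.056     ] 0.04261801176573647 0.06946731793146346 0.06894387665088209
carrier yaw 3.1998521908553212
base [[0.426, -0.0092, 0.012], [0.4022, 0.0974, 0.012], [0.5959, 0.1392, 0.012], [0.6184, 0.0304, 0.012]] 0.10918403547223375 0.19816550328414595 0.1964708103050816
11.607713196022061
12.183382914169467
bar [[0.4364, 0.03, 0.045], [0.4295, 0.0654, 0.045], [0.4767, 0.0389, 0.045], [0.4695, 0.0743, 0.045], [0.4978, 0.044, 0.045], [0.4914, 0.0791, 0.045], [0.5196, 0.0483, 0.045], [0.5135, 0.0835, 0.045]]
[0.43296317 0.04773273 0.045     ] 0.036079771117130864
[0.47308933 0.0566411  0.045     ] 0.03612246412323582
[0.49463496 0.06153222 0.045     ] 0.035687786982685384
[0.51656354 0.06591679 0.045     ] 0.03568497600494755
12.413646761101354
cbar [array([0.61675052, 0.02322032, 0.223     ]), array([0.59043028, 0.14596282, 0.223     ])]
118 [[0.432, 0.0131], [0.431, 0.0121]]
120 [[0.4351, 0.0113], [0.4335, 0.0255]]
122 [[0.4367, 0.0469], [0.4359, 0.0435
[... 643 characters left out ...]
, 0.0344]]
156 [[0.4907, 0.0327], [0.4892, 0.036]]
158 [[0.4938, 0.0336], [0.4928, 0.0338]]
160 [[0.497, 0.0335], [0.4952, 0.0381]]
162 [[0.498, 0.0463], [0.4973, 0.0448]]
164 [[0.5013, 0.046], [0.5006, 0.0447]]
166 [[0.5054, 0.0413], [0.5045, 0.0408]]
168 [[0.5085, 0.0413], [0.5074, 0.0419]]
170 [[0.5117, 0.0417], [0.511, 0.0405]]
172 [[0.5149, 0.0422], [0.5143, 0.0406]]
174 [[0.5183, 0.041], [0.5166, 0.0447]]
176 [[0.5207, 0.0451], [0.5197, 0.0455]]
178 [[0.5241, 0.0449], [0.5233, 0.0442]]
180 [[0.5276, 0.0441], [0.5261, 0.0461]]
182 [[0.5308, 0.0442], [0.5296, 0.0448]]
184 [[0.5338, 0.0454], [0.533, 0.0448]]
186 [[0.5375, 0.0443], [0.5369, 0.0426]]
188 [[0.5403, 0.0463], [0.5398, 0.0444]]
```

Depth confirms the dark lines are the far edges of the grooves. The deep groove runs from about x=0.4825 to 0.4965 on the bar's axis, so its centre is ≈ (0.487, 0.060), with jig yaw ≈ 12°. The carrier is at (0.473, -0.230), yaw ≈ 3.2°; its top measures 43×69 mm, against 44×70 given. Moving above it.

>>> apply_moves([
  [[0,-3,0],0],
  [[0,-7,-2],-1],
  [[0,-11,-4],-2],
  [[-0.3,-15,-6],-2.5],
  [[-0.6,-19,-8],-2.5],
  [[-0.9,-23,-10],-2.5],
  [[-1.1,-26,-13],-2.5],
  [[-1.1,-28,-15],-2.5],
  [[-1.1,-29.5,-16],-2.5],
  [[-1.1,-29.5,-16],-2.5],
])

```text
clock: 3.2
tool_pos: [0.4716, -0.2301, 0.1947]
orientation: [-179.8, -0.0, 93.5]
force: [0.5, 0.5, -0.3]
opening: 0.0874
```

Run:
```python
from h import *
o=ctrl.get_obs();print(o['clock'],o['tool_pos'],o['orientation'],o['joint_pos'].round(1))
im,d,T=snap('wrist','w2')
```

```text
3.2 [ 0.47164061 -0.23012958  0.19468791] [-1.79798360e+02 -4.80223549e-02  9.35470638e+01] [ -4.6   7.9 -20.7  -0.  -61.6 -81.9]
```

View pics/w2.png

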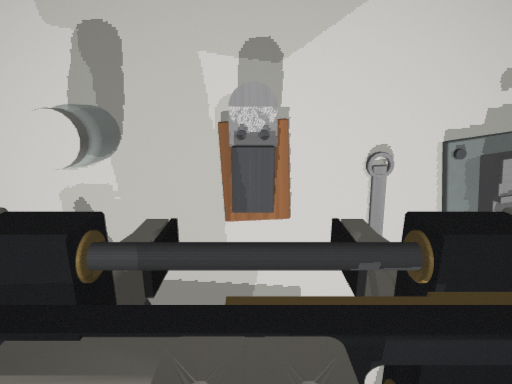

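The carrier is now mid-view at about (253,180), and the jar is at (75,137), clear to the side.

Run:
```python
from h import *
z=load('w2');im=z['im']
m=((im.max(-1)<75)).astype(np.uint8); m[:140]=0;m[225:]=0;m[:,:220]=0;m[:,285:]=0
m=cv2.morphologyEx(m,cv2.MORPH_OPEN,np.ones((5,5)))
c=max(cv2.findContours(m,0,2)[0],key=cv2.contourArea);q=np.array([onplane(z,u,v,.056)[:2] for u,v in c[:,0]])
r=cv2.minAreaRect(q.astype(np.float32)*1000);print(r,cv2.boundingRect(c))
cc=np.array([onplane(z,u,v,.056) for u,v in((231,146.5),(275,146.5),(275.5,212.5),(232.5,213))]);print(cc.round(4).tolist(),cc.mean(0))
print(onplane(z,120,135,.08),onplane(z,90,135,.08))
cv2.imwrite('pics/c3.png',cv2.resize(im[75:230,200:310],None,fx=4,fy=3.8,interpolation=cv2.INTER_CUBIC))
```

```text
Traceback (most recent call last):
ValueError: max() iterable argument is empty
```

Run:
```python
from h import *
z=load('w2');im=z['im'];print(im[180,250],im[180,226])
m=((im.max(-1)<95)).astype(np.uint8); m[:146]=0;m[225:]=0;m[:,:220]=0;m[:,285:]=0
m=cv2.morphologyEx(m,cv2.MORPH_OPEN,np.ones((5,5)))
for c in cv2.findContours(m,0,2)[0]:
  q=np.array([onplane(z,u,v,.056)[:2] for u,v in c[:,0]])
  print(cv2.minAreaRect(q.astype(np.float32)*1000),cv2.boundingRect(c))
cc=np.array([onplane(z,u,v,.056) for u,v in((231,146.5),(275,146.5),(275.5,212.5),(232.5,213))]);print(cc.round(4).tolist(),cc.mean(0))
print(onplane(z,120,135,.08),onplane(z,90,135,.08))
cv2.imwrite('pics/c3.png',cv2.resize(im[75:230,200:310],None,fx=4,fy=3.8,interpolation=cv2.INTER_CUBIC))
```

```text
[89 86 84] [ 58  87 127]
((471.6828918457031, -230.86111450195312), (68.55487823486328, 44.018978118896484), 3.5877764225006104) (231, 146, 44, 66)
[[0.4393, -0.2547, 0.056], [0.4366, -0.2108, 0.056], [0.5061, -0.2046, 0.056], [0.5095, -0.2501, 0.056]] [ 0.47286519 -0.23004574  0.056     ]
[ 0.43231458 -0.35417666  0.08      ] [ 0.43402946 -0.38138011  0.08      ]
```

View pics/c3.png

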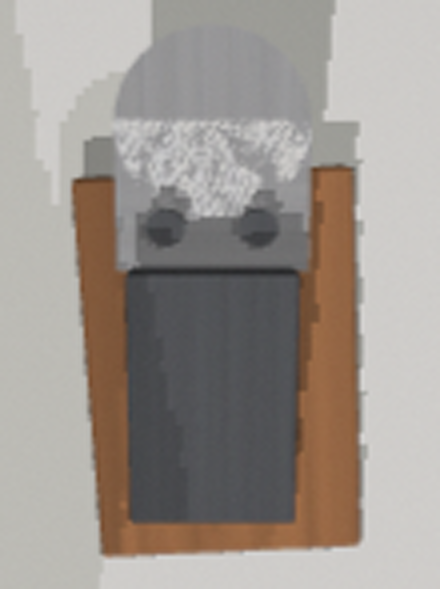

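>>> apply_moves([
  [[0.1,0,-3],0],
  [[0.1,0,-6],0],
  [[0.1,0,-9],0],
  [[0.1,0,-11.5],0],
  [[0.1,0,-13.5],0],
  [[0.1,0,-15],0],
  [[0.1,0,-16],0],
  [[0.1,0,-16.6],0],
  [[0.1,0,-17],0],
  [[0.1,0,-17],0],
])

```text
clock: 4.25
tool_pos: [0.4742, -0.2294, 0.0268]
orientation: [180.0, 0.0, 93.4]
force: [1.0, -0.2, 0.1]
opening: 0.0874
```

>>> apply_moves([
  [[0,0,0],0],
  [[0,0,0],0],
  [[0,0,0],0],
  [[0,0,0],0],
  [[0,0,0],0],
  [[0,0,0],0],
  [[0,0,0],0],
  [[0,0,0],0],
], hand=3.4)

```text
clock: 5.05
tool_pos: [0.4741, -0.2298, 0.0266]
orientation: [180.0, 0.0, 93.4]
force: [-0.5, -0.8, 0.7]
opening: 0.0439
```

Gripped at a 43.9 mm opening, which matches the 44 mm block. Lifting and carrying it over the deep groove.

>>> apply_moves([
  [[0,0,1],0],
  [[0,0,3],0],
  [[0,0,6],0],
  [[0,0,9],0],
  [[0,2,11],0],
  [[0.2,5,12],1],
  [[0.4,9,12],3],
  [[0.7,13,12],4],
  [[1,17,12],6],
  [[1.2,20,12],7],
])

```text
clock: 6.05
tool_pos: [0.4853, -0.0276, 0.1469]
orientation: [-180.0, -0.0, 100.5]
force: [1.4, 0.1, -4.5]
opening: 0.0439
```

>>> apply_moves([
  [[0.1,3,0],1],
  [[0.1,6,0],1.6],
  [[0.2,8,0],1.6],
  [[0.2,9,0],1.6],
  [[0.2,9,-1],1.6],
  [[0.2,9,-2],1.6],
  [[0.2,9,-3],1.6],
  [[0.2,9,-4],1.6],
  [[0.2,9,-5],1.6],
  [[0.2,9,-5],1.6],
])

```text
clock: 7.05
tool_pos: [0.4869, 0.0595, 0.0947]
orientation: [-179.8, 0.0, 101.9]
force: [-0.5, 0.5, -5.5]
opening: 0.0437
```

Run:
```python
from h import *
o=ctrl.get_obs();print(o['clock'],o['tool_pos'],o['orientation'],o['force'],o['opening'])
snap('wrist','w3');snap('side','s3');snap('scene','sc3')
z=load('s3');cv2.imwrite('pics/c4.png',cv2.resize(z['im'][80:240,190:330],None,fx=4,fy=3.7,interpolation=cv2.INTER_CUBIC))
```

```text
7.05 [0.48692671 0.05946933 0.09474251] [-1.79817191e+02  4.06697773e-02  1.01940282e+02] [-0.53350848  0.52756487 -5.48365001] 0.043707201795428356
```

View pics/w3.png

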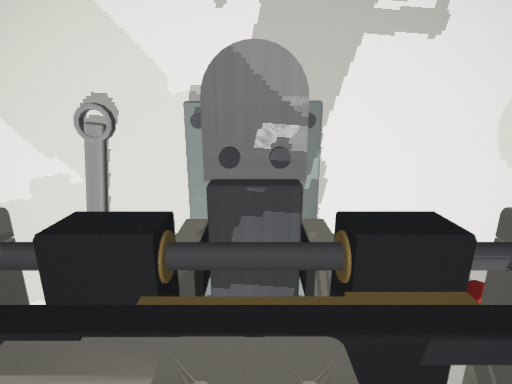

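View pics/c4.png

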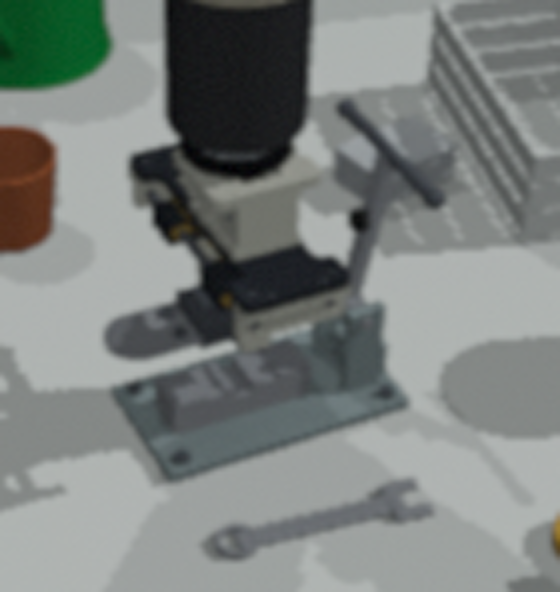

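The carrier is held square to the jig. Its blade end faces the robot, away from the hinge, with the block's front edge at wrist row 180.

Run:
```python
from h import *
z=load('w3')
a=np.array([onplane(z,209.5,180,.124),onplane(z,302,180,.124)]);print(a,np.linalg.norm(a[0]-a[1]))
u=np.array([np.cos(np.radians(12)),np.sin(np.radians(12))]);n=np.array([-u[1],u[0]])
f=a.mean(0)[:2];print('centre',f+u*.035)
P=cloud(z)
for v in range(170,195,2): print(v,P[v,240].round(4),P[v,270].round(4),z['im'][v,270])
# jig base edge corners of base top at 12mm in this view
j=np.array([onplane(z,186,103,.012),onplane(z,322,101,.012)]);print(j,np.linalg.norm(j[0]-j[1]),j.mean(0))
```

```text
[[0.45313386 0.03247068 0.124     ]
 [0.44452496 0.07293232 0.124     ]] 0.04136735398321114
centre [0.48306458 0.05997841]
170 [0.4486 0.0448 0.1107] [0.4454 0.0591 0.1112] [110 110 111]
172 [0.4494 0.045  0.1112] [0.4464 0.0594 0.1111] [111 110 110]
174 [0.4505 0.0452 0.1109] [0.4472 0.0595 0.1118] [112 112 113]
176 [0.4515 0.0454 0.1107] [0.4481 0.0597 0.1122] [110 108 108]
178 [0.4524 0.0456 0.1111] [0.4492 0.0599 0.1118] [103 103 103]
180 [0.4528 0.0458 0.1134] [0.4498 0.06   0.1134] [50 50 48]
182 [0.4527 0.046  0.118 ] [0.4497 0.0597 0.1183] [48 46 45]
184 [0.4528 0.0462 0.1213] [0.4498 0.0596 0.1219] [47 47 46]
186 [0.453  0.0464 0.124 ] [0.4502 0.0595 0.124 ] [64 62 61]
188 [0.4541 0.0465 0.1235] [0.4509 0.0597 0.1249] [65 63 62]
190 [0.4547 0.0467 0.1246] [0.452  0.06   0.1241] [65 61 61]
192 [0.4555 0.0469 0.1249] [0.4529 0.0601 0.1242] [66 63 62]
194 [0.4567 0.0471 0.124 ] [0.4541 0.0605 0.1231] [66 62 61]
[[ 0.42532154 -0.00760537  0.012     ]
 [ 0.40175301  0.0960095   0.012     ]] 0.10626155824874516 [0.41353727 0.04420206 0.012     ]
```

>>> apply_moves([
  [[0.1,0,-0.8],0],
  [[0.1,0,-1.6],0],
  [[0.1,0,-2.4],0],
  [[0.1,0,-3],0],
  [[0.1,0,-3.4],0],
  [[0.1,0,-3.7],0],
  [[0.1,0,-3.9],0],
  [[0.1,0,-4.1],0],
  [[0.1,0,-4.3],0],
  [[0.1,0,-4.3],0],
])

```text
clock: 8.2
tool_pos: [0.4889, 0.0603, 0.0534]
orientation: [-180.0, 0.0, 102.0]
force: [1.0, 0.1, -3.7]
opening: 0.0438
```

>>> apply_moves([
  [[0,0,-0.1],0],
  [[0,0,-0.1],0],
  [[0,0,-0.2],0],
  [[0,0,-0.2],0],
])

```text
clock: 8.6
tool_pos: [0.489, 0.0603, 0.0515]
orientation: [-180.0, -0.0, 102.0]
force: [-0.4, 1.0, -4.8]
opening: 0.0439
```

>>> apply_moves([
  [[0,0,-0.1],0],
  [[0,0,-0.1],0],
  [[0,0,-0.2],0],
  [[0,0,-0.2],0],
])

```text
clock: 9.0
tool_pos: [0.4889, 0.0603, 0.0494]
orientation: [-180.0, 0.0, 102.0]
force: [-0.3, -0.8, -3.6]
opening: 0.0435
```

>>> apply_moves([
  [[0,0,-0.1],0],
  [[0,0,-0.1],0],
])

```text
clock: 9.2
tool_pos: [0.4889, 0.0603, 0.0484]
orientation: [-180.0, 0.0, 102.0]
force: [-0.4, 0.1, -3.9]
opening: 0.0439
```

No contact 2 mm below the bar-top level, so the tongue has entered a groove. Continuing down.

>>> apply_moves([
  [[0,0,-0.1],0],
  [[0,0,-0.1],0],
  [[0,0,-0.2],0],
  [[0,0,-0.2],0],
])

```text
clock: 9.6
tool_pos: [0.4889, 0.0603, 0.0464]
orientation: [-180.0, 0.0, 102.0]
force: [-0.9, -0.2, -4.3]
opening: 0.0436
```

>>> apply_moves([
  [[0,0,-0.1],0],
  [[0,0,-0.1],0],
  [[0,0,-0.2],0],
  [[0,0,-0.2],0],
])

```text
clock: 10.0
tool_pos: [0.489, 0.0603, 0.0445]
orientation: [-180.0, 0.0, 102.0]
force: [0.0, -0.2, -3.8]
opening: 0.0439
```

>>> apply_moves([
  [[0,0,-0.1],0],
  [[0,0,-0.2],0],
  [[0,0,-0.2],0],
])

```text
clock: 10.3
tool_pos: [0.4889, 0.0603, 0.0424]
orientation: [-180.0, 0.0, 102.0]
force: [0.4, 0.4, -4.7]
opening: 0.0437
```

>>> apply_moves([
  [[0,0,-0.1],0],
  [[0,0,-0.1],0],
])

```text
clock: 10.5
tool_pos: [0.4891, 0.0604, 0.0416]
orientation: [180.0, 0.0, 102.0]
force: [-0.7, -0.2, -2.6]
opening: 0.0439
```

Force is beginning to change at TCP 41.6 mm, exactly the expected home height. Pressing in small steps.

>>> apply_moves([
  [[0,0,-0.05],0],
  [[0,0,-0.05],0],
])

```text
clock: 10.7
tool_pos: [0.4891, 0.0604, 0.0416]
orientation: [180.0, 0.0, 102.0]
force: [-3.3, -0.4, 4.6]
opening: 0.0435
```

>>> apply_moves([
  [[0,0,-0.05],0],
  [[0,0,-0.05],0],
])

```text
clock: 10.9
tool_pos: [0.4891, 0.0604, 0.0416]
orientation: [180.0, 0.0, 102.0]
force: [-6.2, 0.3, 11.9]
opening: 0.0437
```

>>> apply_moves([
  [[0,0,0],0],
  [[0,0,0],0],
  [[0,0,0],0],
  [[0,0,0.05],0],
  [[0,0,0.1],0],
  [[0,0,0.1],0],
])

```text
clock: 11.5
tool_pos: [0.4891, 0.0604, 0.0416]
orientation: [180.0, -0.0, 102.0]
force: [-1.3, 0.6, 1.5]
opening: 0.0438
```

>>> apply_moves([
  [[0,0,0],0],
  [[0,0,0],0],
  [[0,0,0],0],
  [[0,0,0],0],
  [[0,0,0],0],
  [[0,0,0],0],
], hand=7.5)

```text
clock: 12.1
tool_pos: [0.4891, 0.0604, 0.0416]
orientation: [180.0, 0.0, 102.0]
force: [0.6, 0.9, 0.3]
opening: 0.0746
```

>>> apply_moves([
  [[0,0,0.5],0],
  [[0,0,2],0],
  [[0,0,5],0],
  [[0,0,9],0],
  [[0,0,13],0],
  [[0,0,17],0],
  [[0,0,21],0],
  [[0,0,25],0],
  [[0,0,27],0],
  [[0,0,27],0],
])

```text
clock: 13.1
tool_pos: [0.4903, 0.0607, 0.3156]
orientation: [179.6, -0.1, 102.0]
force: [0.4, -1.0, -0.4]
opening: 0.0751
```

Run:
```python
from h import *
o=ctrl.get_obs();print(o['clock'],o['tool_pos'],o['orientation'],o['force'],o['opening'])
snap('wrist','w4');snap('side','s4')
z=load('s4');cv2.imwrite('pics/c5.png',cv2.resize(z['im'][80:240,190:330],None,fx=4,fy=3.7,interpolation=cv2.INTER_CUBIC))
z=load('w4');P=cloud(z)
for u in(240,250,262): print([P[v,u].round(4).tolist() for v in range(110,200,6)])
```

```text
13.1 [0.49026105 0.06065547 0.31556029] [ 1.79630730e+02 -6.19046259e-02  1.02010851e+02] [ 0.37248198 -1.024471   -0.35937835] 0.07506662528301569
[[0.4291, 0.0288, 0.0589], [0.4369, 0.0303, 0.0576], [0.4448, 0.0319, 0.0576], [0.4526, 0.0335, 0.0586], [0.4593, 0.0355, 0.0723], [0.4671, 0.0371, 0.0717], [0.4752, 0.0386, 0.0705], [0.483, 0.0402, 0.0719], [0.4911, 0.0419, 0.0715], [0.4991, 0.0435, 0.0723], [0.5077, 0.0451, 0.0707], [0.5161, 0.0468, 0.0706], [0.5244, 0.0485, 0.0711], [0.5492, 0.0508, 0.0125], [0.5595, 0.0528, 0.0112]]
[[0.4263, 0.042, 0.0572], [0.434, 0.0437, 0.0582], [0.4418, 0.0453, 0.0584], [0.4497, 0.047, 0.0583], [0.4565, 0.0486, 0.0718], [0.4644, 0.0502, 0.071], [0.4725, 0.0519, 0.0695], [0.4802, 0.0535, 0.0713], [0.4885, 0.0553, 0.0699], [0.4965, 0.0569, 0.0712], [0.5047, 0.0587, 0.0711], [0.5133, 0.0605, 0.0702], [0.5214, 0.0622, 0.0715], [0.5371, 0.0651, 0.0449], [0.5555, 0.0686, 0.0131]]
[[0.4229, 0.0579, 0.0586], [0.4306, 0.0597, 0.0579], [0.4383, 0.0612, 0.0622], [0.4464, 0.0632, 0.0566], [0.4533, 0.0644, 0.0697], [0.4612, 0.0661, 0.0696], [0.469, 0.0678, 0.0704], [0.4768, 0.0695, 0.0718], [0.4851, 0.0714, 0.0696], [0.4932, 0.0732, 0.0703], [0.501, 0.0748, 0.0722], [0.5096, 0.0768, 0.0711], [0.518, 0.0786, 0.0711], [0.5336, 0.0828, 0.0439], [0.5518, 0.0877, 0.012]]
```

View pics/w4.png

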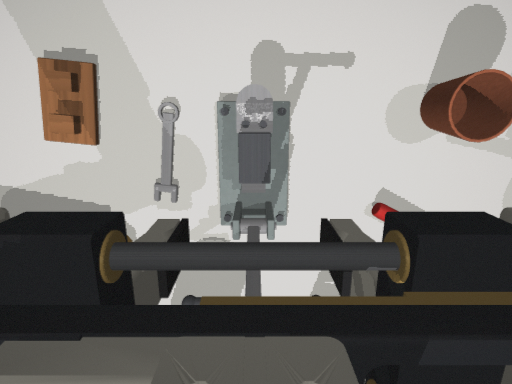

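View pics/c5.png

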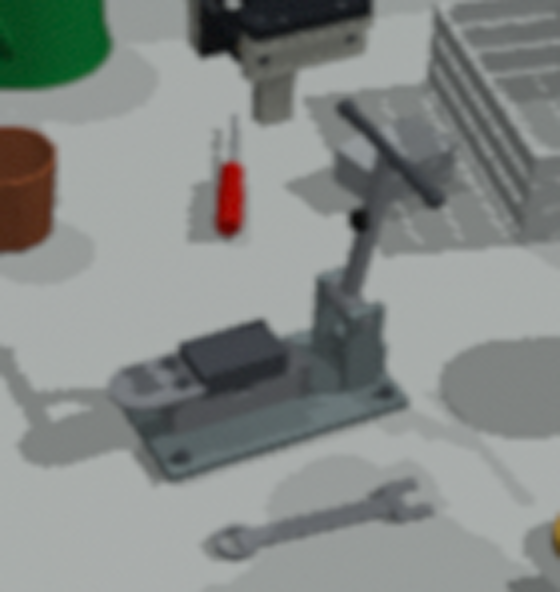

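The carrier is seated level: block top at 71 mm and blade at 58 mm, as expected when fully home. Now I'll triangulate the cross bar from three views.

Run:
```python
from h import *
def tri(L):
    A=np.zeros((3,3));b=np.zeros(3);rs=[]
    for n,u,v in L:
        o,d=ray(load(n),u,v);d=d/np.linalg.norm(d);M=np.eye(3)-np.outer(d,d);A+=M;b+=M@o;rs.append((o,M))
    x=np.linalg.solve(A,b);return x,[np.linalg.norm(M@(x-o))*1000 for o,M in rs]
p,r1=tri([('scene0',271.6,184.6),('side0',299,133.5),('w1',205,291)])
q,r2=tri([('scene0',324.9,181.1),('side0',277,109.5),('w1',317,280)])
print(p,r1,q,r2,np.linalg.norm(p-q),(p+q)/2)
m=(p+q)/2
u=np.array([np.cos(np.radians(12)),np.sin(np.radians(12))]);n=np.array([-u[1],u[0]])
g=np.array([.487,.060])
print('along u from groove',(m[:2]-g)@u,'lateral',(m[:2]-g)@n,'yaw',np.degrees(np.arctan2(*(q-p)[:2][::-1]))-90)
# hinge from z: 85+140 sin a
for n_ in('w1','scene0'): print(n_,onplane(load(n_),261,285.5,.223) if n_=='w1' else onplane(load(n_),298.2,182.8,.223))
```

```text
[0.61672344 0.02283417 0.2220667 ] [np.float64(0.6013796384445002), np.float64(0.8604971382679373), np.float64(0.6339142391810502)] [0.59071623 0.14522394 0.22116349] [np.float64(0.9996249510567431), np.float64(1.6987392530398702), np.float64(1.3424920627318617)] 0.12512573073588512 [0.60371984 0.08402905 0.22161509]
along u from groove 0.11916514973450308 lateral -0.0007634561937701963 yaw 11.996624460235594
w1 [0.60351923 0.0849235  0.223     ]
scene0 [0.60392235 0.0837224  0.223     ]
```

Run:
```python
from h import *
u=np.array([np.cos(np.radians(12)),np.sin(np.radians(12))]);n=np.array([-u[1],u[0]]);g=np.array([.487,.060])
for nm in('scene0','side0','side4' if 0 else 's4','w1','w4'):
    z=load(nm);P=cloud(z);s=(P[...,:2]-g)@u;l=(P[...,:2]-g)@n;h=P[...,2]
    m=(h>.115)&(h<.205)&(s>.06)&(s<.14)&(abs(l)<.02)
    if m.sum()<20: print(nm,m.sum());continue
    S,H=s[m],h[m];L=l[m]
    # robust fit s=a+b h
    k=np.ones(len(S),bool)
    for _ in range(6):
        c=np.polyfit(H[k],S[k],1);r=S-np.polyval(c,H);k=abs(r)<max(2*r[k].std(),.002)
    print(nm,m.sum(),k.sum(),'slope',c[0],'angle',np.pi/2+np.arctan(c[0]),'s at .085',np.polyval(c,.085),'at .2225',np.polyval(c,.2225),'lat',L.mean())
    m=(h>.07)&(h<.1)&(s>.05)&(s<.13)&(abs(l)<.05); print('  hinge blob s',np.percentile(s[m],[2,50,98]).round(4),'l',np.percentile(l[m],[2,50,98]).round(4))
z=load('w1');im=z['im'];cv2.imwrite('pics/c6.png',cv2.resize(im[190:240,225:300],None,fx=8,fy=8,interpolation=cv2.INTER_CUBIC))
z=load('s4');cv2.imwrite('pics/c7.png',cv2.resize(z['im'][95:190,255:315],None,fx=6,fy=6,interpolation=cv2.INTER_CUBIC))
```

```text
scene0 154 128 slope 0.17987328130470534 angle 1.748766520455788 s at .085 0.09911241097009904 at .2225 0.12384498714949602 lat -0.0039284953354262004
  hinge blob s [0.0846 0.102  0.1123] l [-0.0317 -0.0038  0.0255]
side0 186 136 slope 0.1813433585964034 angle 1.7501901593271842 s at .085 0.08795463452331341 at .2225 0.11288934633031888 lat -0.007167554156309404
  hinge blob s [0.0784 0.087  0.1069] l [-0.0347 -0.0183  0.0233]
s4 184 144 slope 0.1852981448351442 angle 1.7540163561516209 s at .085 0.0876154057964271 at .2225 0.11309390071125944 lat -0.0073298399089294156
  hinge blob s [0.0785 0.0871 0.1078] l [-0.0352 -0.0202  0.0233]
w1 175 171 slope -0.007854440289296782 angle 1.5629420480189395 s at .085 0.09598883248973888 at .2225 0.09490884694996057 lat -0.000276183822290744
  hinge blob s [0.0809 0.0894 0.1082] l [-0.0293 -0.      0.0286]
w4 315 314 slope 0.17675408475755847 angle 1.7457434470043807 s at .085 0.08792087949603423 at .2225 0.11222456615019852 lat -0.000483170694021635
  hinge blob s [0.0807 0.0892 0.1081] l [-0.0286  0.0006  0.0284]
```

View pics/c6.png

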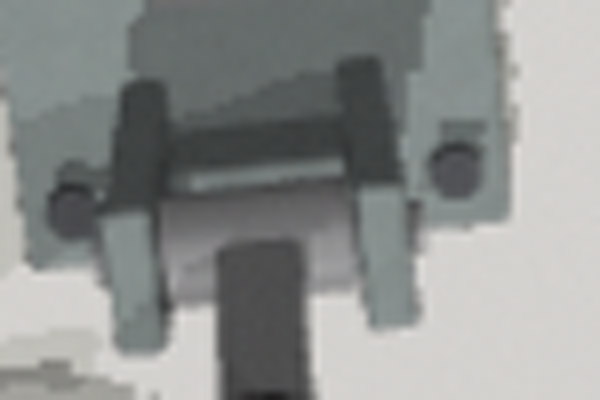

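View pics/c7.png

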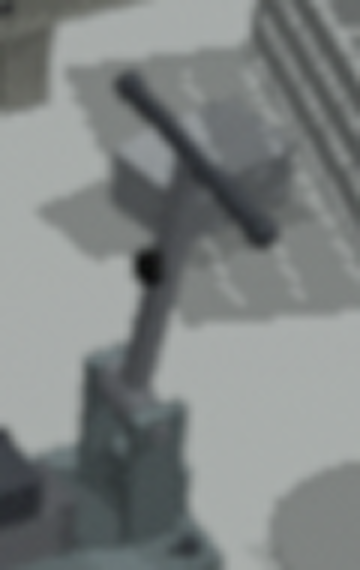

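The clamp angle is ≈1.75 rad in four of the five views; w1 disagreed because it barely sees the arm. The hinge is at ≈ (0.579, 0.0795, 0.085). The bar mid at (0.6037, 0.0843, 0.2225) agrees with that geometry. The pinch point 40 mm to the -y side is (0.612, 0.045). Moving above it with the tool turned +90°.

>>> apply_moves([
  [[0,0,0],8],
  [[1,0,0],16],
  [[2,0,0],24],
  [[3,0,0],32],
  [[4,-0.4,0],40],
  [[5,-0.6,0],48],
  [[6,-0.8,0],56],
  [[7,-1,0],64],
  [[8,-1.2,0],72],
  [[9,-1.4,0],80],
], hand=6)

```text
clock: 14.2
tool_pos: [0.5787, 0.0461, 0.3099]
orientation: [-180.0, -0.2, -177.7]
force: [0.7, -0.0, -0.6]
opening: 0.0601
```

>>> apply_moves([
  [[1.5,0,0],7],
  [[3,-0.2,0],10],
  [[3.2,-0.2,0],10],
  [[3.2,-0.2,0],10],
])

```text
clock: 14.6
tool_pos: [0.6105, 0.0442, 0.3099]
orientation: [-180.0, -0.2, -168.1]
force: [-0.7, -0.3, 0.9]
opening: 0.0599
```

Run:
```python
from h import *
o=ctrl.get_obs();print(o['clock'],o['tool_pos'],o['orientation'],o['joint_pos'].round(1),o['opening'])
snap('wrist','w5')
```

```text
14.6 [0.61053668 0.04420518 0.30991818] [-1.79990146e+02 -1.64677377e-01 -1.68110720e+02] [ 22.4  12.4   0.2  -0.  -77.9 -10.5] 0.05989007358096859
```

View pics/w5.png

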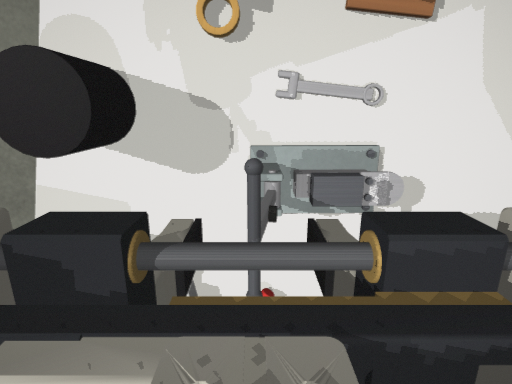

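The cross bar runs vertically at column 254, midway between the fingers, with its -y end knob at (254,167).

Run:
```python
from h import *
z=load('w5');k=onplane(z,254,167,.2225);print(k,onplane(z,254,225,.2225))
n=np.array([-.208,.978]);print('grip',k[:2]+.0205*n, 'mid',k[:2]+.0605*n)
P=cloud(z);print(np.nanmedian(P[185:215,253:256].reshape(-1,3),0))
```

```text
[0.61498871 0.02293261 0.2225    ] [0.60417926 0.0740472  0.2225    ]
grip [0.61072471 0.04298161] mid [0.60240471 0.08210161]
[0.60949251 0.04893031 0.22879056]
```

>>> apply_moves([
  [[0,0,-2],0],
  [[0,0,-4],0],
  [[0,0,-6],0],
  [[0,0,-8],0],
  [[0,0,-9],0],
  [[0,0,-9.8],0],
  [[0,0,-10.3],0],
  [[0,0,-10.6],0],
  [[0,0,-10.6],0],
])

```text
clock: 15.55
tool_pos: [0.6111, 0.0444, 0.2057]
orientation: [180.0, 0.0, -168.0]
force: [0.5, -0.0, -0.0]
opening: 0.0602
```

>>> apply_moves([
  [[0,0,0],0],
  [[0,0,0],0],
  [[0,0,0],0],
  [[0,0,0],0],
  [[0,0,0],0],
  [[0,0,0],0],
  [[0,0,0],0],
  [[0,0,0],0],
], hand=0.6)

```text
clock: 16.35
tool_pos: [0.611, 0.0444, 0.2056]
orientation: [-180.0, 0.0, -168.0]
force: [-0.6, 0.3, -0.1]
opening: 0.0113
```

Pinched the rod at an opening of 11.3 mm. Computing the arc waypoints.

Run:
```python
import numpy as np
a0=1.745
for a in [1.65,1.55,1.45,1.35,1.25,1.15,1.05,.95,.85,.75,.65,.55,.45,.35,.28,.22,.17,.13,.1,.08,.06,.04,.02,0]:
    ds=-14*(np.cos(a)-np.cos(a0));dz=14*(np.sin(a)-np.sin(a0));print(a,(ds*.978).round(2),(ds*.208).round(2),dz.round(2))
```

```text
1.65 -1.29 -0.27 0.17
1.55 -2.66 -0.57 0.21
1.45 -4.02 -0.86 0.11
1.35 -5.37 -1.14 -0.13
1.25 -6.69 -1.42 -0.5
1.15 -7.97 -1.69 -1.01
1.05 -9.19 -1.95 -1.64
0.95 -10.34 -2.2 -2.4
0.85 -11.41 -2.43 -3.27
0.75 -12.39 -2.64 -4.25
0.65 -13.27 -2.82 -5.32
0.55 -14.05 -2.99 -6.47
0.45 -14.7 -3.13 -7.7
0.35 -15.24 -3.24 -8.99
0.28 -15.53 -3.3 -9.92
0.22 -15.74 -3.35 -10.73
0.17 -15.87 -3.37 -11.42
0.13 -15.95 -3.39 -11.97
0.1 -16.0 -3.4 -12.39
0.08 -16.02 -3.41 -12.67
0.06 -16.04 -3.41 -12.95
0.04 -16.05 -3.41 -13.23
0.02 -16.06 -3.42 -13.51
0 -16.07 -3.42 -13.79
```

>>> apply_moves([
  [[-0.6,-0.13,0.1],0],
  [[-1.3,-0.27,0.17],0],
  [[-2,-0.42,0.2],0],
  [[-2.66,-0.57,0.21],0],
  [[-3.3,-0.71,0.17],0],
  [[-4,-0.86,0.11],0],
])

```text
clock: 16.95
tool_pos: [0.5707, 0.0358, 0.2071]
orientation: [180.0, 0.1, -168.0]
force: [1.6, 1.4, 1.9]
opening: 0.0109
```

>>> apply_moves([
  [[-0.68,-0.14,-0.11],0],
  [[-1.35,-0.28,-0.24],0],
  [[-2,-0.42,-0.41],0],
  [[-2.67,-0.56,-0.61],0],
  [[-3.3,-0.7,-0.85],0],
  [[-3.95,-0.83,-1.12],0],
])

```text
clock: 17.55
tool_pos: [0.5309, 0.0274, 0.1951]
orientation: [180.0, -0.0, -168.0]
force: [1.3, 0.9, 0.9]
opening: 0.011
```

>>> apply_moves([
  [[-0.62,-0.13,-0.31],0],
  [[-1.22,-0.26,-0.63],0],
  [[-1.8,-0.39,-1],0],
  [[-2.37,-0.51,-1.39],0],
  [[-2.92,-0.63,-1.81],0],
  [[-3.44,-0.74,-2.26],0],
  [[-3.94,-0.85,-2.74],0],
  [[-4.42,-0.95,-3.24],0],
])

```text
clock: 18.35
tool_pos: [0.4869, 0.018, 0.1626]
orientation: [180.0, 0.0, -168.0]
force: [0.1, 4.9, 1.1]
opening: 0.0112
```

>>> apply_moves([
  [[-0.45,-0.09,-0.53],0],
  [[-0.88,-0.18,-1.07],0],
  [[-1.28,-0.27,-1.64],0],
  [[-1.66,-0.35,-2.22],0],
  [[-2,-0.42,-2.83],0],
  [[-2.31,-0.49,-3.45],0],
])

```text
clock: 18.95
tool_pos: [0.464, 0.013, 0.1281]
orientation: [180.0, 0.0, -168.0]
force: [-0.1, 4.2, 0.0]
opening: 0.011
```

>>> apply_moves([
  [[-0.28,-0.06,-0.64],0],
  [[-0.54,-0.11,-1.29],0],
  [[-0.83,-0.17,-2.22],0],
  [[-1,-0.21,-2.9],0],
  [[-1.1,-0.23,-3.4],0],
  [[-1.17,-0.24,-3.72],0],
])

```text
clock: 19.55
tool_pos: [0.4523, 0.0105, 0.0908]
orientation: [-180.0, -0.0, -168.0]
force: [0.6, 3.1, 1.9]
opening: 0.0107
```

>>> apply_moves([
  [[-0.04,-0.01,-0.25],0],
  [[-0.08,-0.02,-0.5],0],
  [[-0.11,-0.02,-0.75],0],
  [[-0.13,-0.03,-0.97],0],
])

```text
clock: 19.95
tool_pos: [0.4511, 0.0103, 0.0815]
orientation: [-180.0, -0.0, -168.0]
force: [-0.5, 3.3, 1.3]
opening: 0.0111
```

Already at angle ≈0.1, with TCP z at 81.5 mm and contact expected at ≈67.7. Slower now.

>>> apply_moves([
  [[0,0,-0.2],0],
  [[-0.02,0,-0.4],0],
  [[-0.03,0,-0.6],0],
  [[-0.04,-0.01,-0.8],0],
])

```text
clock: 20.35
tool_pos: [0.4505, 0.0101, 0.0734]
orientation: [-180.0, -0.0, -168.0]
force: [-2.1, 2.9, 0.8]
opening: 0.0114
```

>>> apply_moves([
  [[0,0,-0.1],0],
  [[-0.01,0,-0.2],0],
  [[-0.01,0,-0.3],0],
])

```text
clock: 20.65
tool_pos: [0.4503, 0.0101, 0.0705]
orientation: [-180.0, -0.0, -168.0]
force: [-2.3, 1.4, 1.3]
opening: 0.011
```

>>> apply_moves([
  [[0,0,-0.05],0],
  [[0,0,-0.1],0],
  [[0,0,-0.15],0],
])

```text
clock: 20.95
tool_pos: [0.4503, 0.0101, 0.069]
orientation: [-180.0, -0.0, -168.0]
force: [-3.7, 2.0, 1.5]
opening: 0.011
```

>>> apply_moves([
  [[0,0,-0.05],0],
  [[0,0,-0.1],0],
])

```text
clock: 21.15
tool_pos: [0.4503, 0.0101, 0.068]
orientation: [-180.0, -0.0, -168.0]
force: [-4.3, 1.7, 0.7]
opening: 0.0112
```

>>> apply_moves([
  [[0,0,-0.05],0],
  [[0,0,-0.1],0],
])

```text
clock: 21.35
tool_pos: [0.4502, 0.0101, 0.067]
orientation: [-180.0, -0.1, -168.0]
force: [-4.5, 1.8, 1.3]
opening: 0.0112
```

>>> apply_moves([
  [[0,0,-0.05],0],
  [[0,0,-0.05],0],
])

```text
clock: 21.55
tool_pos: [0.4503, 0.0101, 0.0664]
orientation: [-180.0, -0.0, -168.0]
force: [-4.7, 2.3, -1.1]
opening: 0.0109
```

>>> apply_moves([
  [[0,0,-0.05],0],
  [[0,0,-0.05],0],
])

```text
clock: 21.75
tool_pos: [0.4503, 0.0101, 0.0659]
orientation: [-180.0, -0.0, -168.0]
force: [-5.4, 1.9, 0.1]
opening: 0.011
```

>>> apply_moves([
  [[0,0,-0.05],0],
  [[0,0,-0.05],0],
])

```text
clock: 21.95
tool_pos: [0.4503, 0.0101, 0.0654]
orientation: [-180.0, -0.0, -168.0]
force: [-4.4, 1.4, -0.4]
opening: 0.0113
```

Run:
```python
from h import *
o=ctrl.get_obs();print(o['clock'],o['tool_pos'],o['orientation'],o['force'],o['moment'])
snap('side','s6')
z=load('s6');cv2.imwrite('pics/c8.png',cv2.resize(z['im'][120:230,195:315],None,fx=5,fy=5,interpolation=cv2.INTER_CUBIC))
```

```text
21.95 [0.45026956 0.01009219 0.06542836] [-1.79995226e+02 -4.98505449e-02 -1.68014731e+02] [-4.44047996  1.44543635 -0.43866398] [0.67450636 1.35985651 0.05737566]
```

View pics/c8.png

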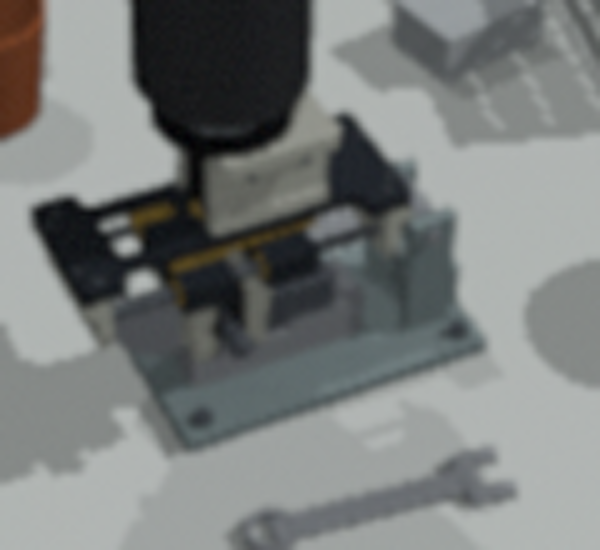

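>>> apply_moves([
  [[0,0,-0.05],0],
  [[0,0,-0.05],0],
])

```text
clock: 22.2
tool_pos: [0.4503, 0.0101, 0.0652]
orientation: [-180.0, -0.0, -168.0]
force: [-6.2, 1.7, 3.1]
opening: 0.0112
```

>>> apply_moves([
  [[0,0,-0.05],0],
  [[0,0,-0.05],0],
])

```text
clock: 22.4
tool_pos: [0.4503, 0.0101, 0.065]
orientation: [-180.0, -0.0, -168.0]
force: [-8.6, 2.3, 7.6]
opening: 0.0107
```

Run:
```python
from h import *
o=ctrl.get_obs();print(o['clock'],o['tool_pos'],o['force'],o['moment'])
snap('wrist','w7')
```

```text
22.4 [0.45031753 0.01008091 0.06501976] [-8.60462792  2.29163813  7.6376818 ] [0.83465376 2.65865021 0.04233746]
```

View pics/w7.png

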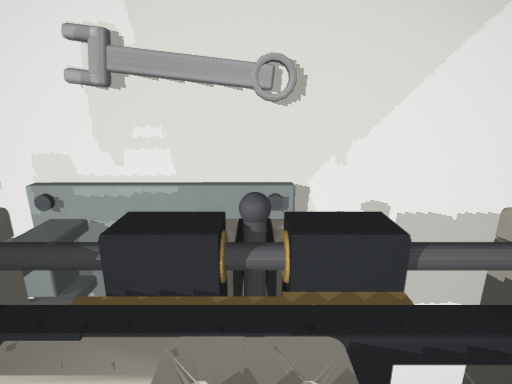

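Contact: z stopped at 65.2 mm and the force rose to 7.6 N, about 13 N at the foot. Easing off, releasing and lifting clear.

>>> apply_moves([
  [[0,0,0.05],0],
  [[0.02,0,0.1],0],
  [[0.03,0,0.1],0],
])

```text
clock: 22.75
tool_pos: [0.4503, 0.01, 0.0654]
orientation: [180.0, -0.1, -168.0]
force: [-5.8, 2.4, -0.7]
opening: 0.0111
```

>>> apply_moves([
  [[0,0,0],0],
  [[0,0,0],0],
  [[0,0,0],0],
  [[0,0,0],0],
  [[0,0,0],0],
  [[0,0,0],0],
], hand=4.5)

```text
clock: 23.35
tool_pos: [0.4512, 0.0103, 0.0657]
orientation: [180.0, 0.0, -168.0]
force: [-1.3, -0.1, -0.4]
opening: 0.0446
```

>>> apply_moves([
  [[0,0,0.5],0],
  [[0,0,1.5],0],
  [[0,0,3],0],
  [[0,0,6],0],
  [[0,0,10],0],
  [[0,0,14],0],
  [[0,-2,18],0],
  [[0,-5,22],0],
  [[0,-8,24],0],
  [[0,-8,24],0],
])

```text
clock: 24.35
tool_pos: [0.4521, -0.072, 0.3102]
orientation: [-179.9, 0.4, -168.1]
force: [-0.6, -0.8, 0.1]
opening: 0.0449
```

Run:
```python
from h import *
o=ctrl.get_obs();print(o['clock'],o['tool_pos'],o['force'])
for n in('wrist','side','scene'): snap(n,n+'8')
z=load('side8');cv2.imwrite('pics/c9.png',cv2.resize(z['im'][120:230,195:315],None,fx=5,fy=5,interpolation=cv2.INTER_CUBIC))
u=np.array([np.cos(np.radians(12)),np.sin(np.radians(12))]);n=np.array([-u[1],u[0]]);g=np.array([.487,.060])
for nm in('wrist8','side8','scene8'):
    P=cloud(load(nm));s=(P[...,:2]-g)@u;l=(P[...,:2]-g)@n;h=P[...,2]
    m=(abs(s+.046)<.012)&(abs(l)>.03)&(abs(l)<.058)&(h>.07)&(h<.13);
    if m.sum(): print(nm,'crossbar',m.sum(),np.percentile(h[m],[10,50,90]).round(4),s[m].mean())
    m=(s>-.03)&(s<.03)&(abs(l)>.011)&(abs(l)<.02)&(h>.06)&(h<.085); 
    if m.sum(): print('  blocktop',m.sum(),np.percentile(h[m],[10,50,90]).round(4))
```

```text
24.35 [ 0.45205233 -0.07197155  0.31019525] [-0.5840567  -0.78543522  0.05594967]
wrist8 crossbar 309 [0.0875 0.0899 0.0915] -0.047204019280252314
  blocktop 105 [0.0703 0.0711 0.072 ]
side8 crossbar 67 [0.0858 0.0896 0.0921] -0.04947338669152034
  blocktop 54 [0.0696 0.0719 0.0823]
scene8 crossbar 80 [0.0842 0.0898 0.0921] -0.04298286690758242
  blocktop 102 [0.0702 0.0723 0.0739]
```

View pics/c9.png

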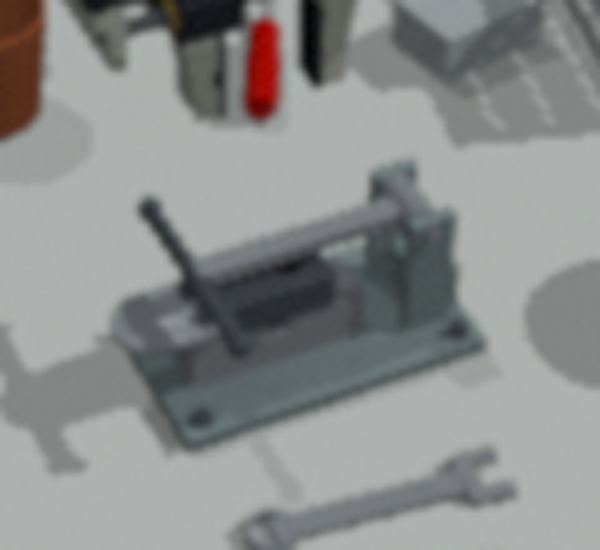

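View pics/scene8.png

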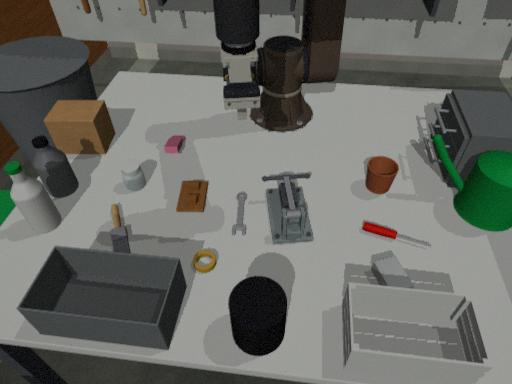

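The clamp is closed and level: cross-bar top ≈90–91 mm, so its axis is ≈85 mm, the height of the hinge, and the angle is ≈0. The block top is still at 71 mm, the bystanders are in place, and the gripper is clear.

```bash
python3 -c "
from plant import ctrl
print(ctrl.close_job())"
```

```text
the job is handed in; nothing more can be done
None
```

The carrier is fully home in the deep middle groove, the clamp is closed on it, and I handed the job in at about 24.5 s; no verdict is reported.

**Seating the carrier:** I found the deep groove from the wrist camera's picture and depth, set the carrier over it with the blade pointing away from the hinge, and lowered it in 1 mm steps. The tongue went straight in, so I didn't need to feel along the bar. It went past the bar-top and shallow-groove heights without contact and stopped at the expected fully home height. A press of roughly 16 N did not move it further.

**Closing the clamp:** I pinched the cross bar 40 mm to one side and swung it down slowly. The foot met the carrier, and the highest reading there was 7.6 N, about 13 N at the foot. I then eased off, let go and lifted clear.

**Last checks:**
- The block's top is at 71–72 mm (71 expected) in all three cameras.
- The cross bar is level with the hinge, so the clamp angle is about 0.
- The other things on the table look unmoved in the overhead view.

**Disagreements:**
- The foot touched about 2 mm lower than I had worked out, most likely from error in my bar-height and grip estimate.
- One of the five camera estimates of the clamp's starting angle was off (1.56 rad against 1.75 in the rest), so I left it out.

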